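Turn and seat the pill dispenser lid

ROBOT

A 6-joint arm with a two-finger parallel gripper is mounted at the origin on the work surface. World frame = base frame: x ahead of the robot, y to its left, z up, the work surface at z = 0. Lengths are in m, angles in rad, forces in N, time in s.
With the tool pointing down it reaches from about 0.425 to 0.95 m from the base axis. Payload 3.5 kg.
Tool frame: the origin (TCP) lies at the very end of the fingers, on their centre line; the grasp point (between the pads) lies 19 mm behind it; z points along the fingers, y is the line along which they close (so a half turn about z gives the same grasp; the last joint's range is limited). The gripper opens to 85 mm and grips with 20 to 120 N. Pads are 22 mm wide; open, the fingers measure 114 mm over their backs; the gripper's body (76 mm by 85 mm) begins 54 mm behind the grasp point. The pads swing forward as they close: fully open they stand 13 mm farther back than shut.
Start: joints at [-1.337, 0.286, 1.577, -0, 1.279, -0.15], TCP at [0.253, -0.626, 0.231] pointing down, gripper open.
Joint ranges: [-2.77, 2.77], [-0.9, 2.22], [0.21, 2.48], [-1.53, 4.67], [0.24, 2.81], [-2.84, 2.84]. Speed limits (rad/s): [2.79, 2.79, 3.14, 3.14, 3.14, 3.14].

INTERFACE

Orientations are given as a unit quaternion [x, y, z, w].
In Python, from plant import ctrl, optics, sign_off gives the robot as it stands.
- The arm moves only by the shell command python3 -m creep 'ROWS' [FORCE]. ROWS is JSON, a list of rows, each an object of numbers: "x", "y", "z": the shift along the tool's x, y, z in mm; "rx", "ry", "rz": the turn, a rotation vector about the tool's x, y, z in degrees; "grip": the opening, from 0 (shut) to 1 (fully open). In form: [{"x": .., "y": .., "z": .., "rx": .., "ry": .., "rz": .., "grip": ..}, ...]. A call has exactly 10 rows; each row shifts and turns the commanded pose from where the row before left it, along the tool's axes as they then stand; what a row does not reach is not made up. A row lasts 1/12 s, in which the tool goes at most 41.7 mm and 7.16 degrees, less where a joint would pass 70% of its speed; a pose out of reach is approached as far as the arm can. A call with a gripper value outside its range is refused whole. The fingers move at their own pace and stop on an object; FORCE is the grip in N (left out, the last holds). Time passes only in rows, so rows that do not move let the fingers close, or fill a call up. It gives the time, the measured TCP pose, the force, the opening and the grip force at its end, in the units of the state.
- ctrl.get_state(): the state, without advancing time (a new reading comes with each control period).
- optics.read_camera(name): name is "scene" or "top" or "wrist"; returns a dict with "color" (420x560x3 uint8, blue, green, red), "K" (3x3 intrinsics, pixels), "D" ([k1, k2, p1, p2, k3] as OpenCV has them; the pictures are not rectified), "R" (3x3) and "t" (3): a world point X has camera coordinates R X + t. Camera axes: x right, y down, z forward; pixel columns grow to the right and rows downward; lengths in m; the calibration is good to about 2 mm. A picture is of the moment at which its call begins. There is no depth.
- sign_off(): hands the job in; it is judged then, once.
The state is a dict: "time": time; "qpos": joint angles; "dq": joint speeds; "joint_efforts": joint torques, N m; "eef_pos": TCP position; "tcp_rot": TCP orientation; "contact_force": force on the tool from outside, world axes, zero at the start; "wrist_torque": the same for the moment, N m; "opening": opening from 0.0 (shut) to 1.0 (fully open); "finger_force": force on a finger pad.
Only numpy, scipy, OpenCV 4.12 (cv2) and the standard library are available. Lean on these libraries where they do the work, as an engineer would, in place of code of your own. Each camera call takes 0.05 s, during which the arm holds its last target. There are 200 camera calls.

TASK

The round grey lid of the pill dispenser sits proud of its housing because its notch is not over the steel pin. With a fingertip, without pinching or lifting anything, push the lid round by its rib, either way, until the notch in its rim stands over the pin, then press the lid fully down onto the housing and come away. Do not press the dispenser's button, and leave the other things on the ledge where they are.

Things in the scene. Friction and masses are not known exactly. Their poses are not given: they have to be found in the camera images.
- lid_centre (a point): centre of the lid's upper face, on the vertical axis it turns about. The lid is a plain grey plastic disc, 140 mm in diameter and 8 mm thick, on the round black housing (176 mm in diameter, flat top 55 mm above the ledge). At the start this point is 70 mm above the ledge and the lid's underside 7 mm above the housing's flat top; seated, this point is 63 mm above the ledge. A thin dark pad, 28 mm wide, marks the centre
- rib_mid (a point): centre of the rib on the lid's upper face: an upright radial bar 28 mm long (32 to 60 mm from the lid's axis), 8 mm thick, 16 mm high above the lid's face, of the same grey plastic. It lies exactly opposite the notch and turns with the lid. This point is 46 mm from the axis and 8 mm above the lid's face
- notch_mid (a point): middle of the mouth of the notch, at the level of the lid's underside, 70 mm from the axis. The notch is a gap cut through the lid's rim, open outward, about 19 mm wide at the mouth and 10 mm deep radially; it is the only one
- pin_top (a point): centre of the top of the locating pin: a fixed upright steel pin, 10 mm in diameter and 6 mm high, standing on the housing's flat top 70 mm from the lid's axis, so that its outer half and a flat steel foot (10 mm wide, reaching outward to 86 mm from the axis) show beyond the lid's rim. The pin stops the lid 1 to 2 mm down unless the notch is over it; it passes the notch when the lid is within about 0.06 rad of the right angle
- lid (a joint): turning angle of the lid about its vertical axis, rad, counter-clockwise seen from above positive. 0: the notch is opposite the pin (rib on the pin's side). +3.14 or -3.14: the notch is over the pin. Stops at -3.7 and 3.7. It has a light friction (0.06 N m, about 1.3 N at the rib) and stays where it is left
- lid_hub (a joint): how far the lid is pressed down from its start height, m: 0 at the start, 0.007 fully down on the housing; negative if it is lifted. A push fit: it takes about 5 N to move and stays where it is left
- button (a joint): travel of the dispenser's push button, m: 0 free, 0.004 fully pressed. A black round button 22 mm in diameter, about 56 mm above the ledge, on the low lobe of the housing opposite the pin, about 118 mm from the lid's axis. Pressing it would drop a dose: leave it alone
- ring_cone: white ceramic ring cone, 76 mm high, foot 68 mm in diameter, upright; it stands loose on the ledge and must be left where it is. Origin: centre of its underside
- magnifier: hand magnifier lying flat, round lens 76 mm across, 85 mm black handle; loose, to be left where it is. Origin: under the lens centre; x points along the handle
- hair_clip: stainless hair clip lying flat, 62 x 12 x 10 mm; it stands loose on the ledge and must be left where it is. Origin: centre of its underside; x along its length
- comb: red acrylic comb lying flat, 150 x 36 x 5 mm; it stands loose on the ledge and must be left where it is. Origin: centre of its underside; x along its length
- cream_jar: small closed white jar, 54 mm in diameter, 42 mm high; it stands loose on the ledge and must be left where it is. Origin: centre of its underside
- tumbler: green glass tumbler, 72 mm in diameter, 95 mm high; it stands loose on the ledge and must be left where it is. Origin: centre of its underside

How it is judged:
At the end, for the whole second after the job is handed in: The notch is on the pin (centres within 6.5 mm in plan) and the lid is at least 5.5 mm down of 7 mm; the button is free and the six bystanders are within 12 mm of where they were (horizontal distance between notch_mid and pin_top below 0.0065 m and value of joint lid_hub above 0.0055 m and value of joint button below 0.002 m and not (distance of ring_cone from where it was at the start of the episode above 0.012 m) and not (distance of magnifier from where it was at the start of the episode above 0.012 m) and not (distance of hair_clip from where it was at the start of the episode above 0.012 m) and not (distance of comb from where it was at the start of the episode above 0.012 m) and not (distance of cream_jar from where it was at the start of the episode above 0.012 m) and not (distance of tumbler from where it was at the start of the episode above 0.012 m)); the robot touches nothing.
It fails at once if the lid is lifted more than 3 mm (value of joint lid_hub below -0.003 m).
It fails at once if the dispenser's button is pressed (value of joint button above 0.002 m).
It fails at once if a bystander is moved or lifted by more than 12 mm (distance of any of ring_cone, magnifier, hair_clip, comb, cream_jar, tumbler from where it was at the start of the episode above 0.012 m).
It also fails if it takes over 48 s, if anything falls off the work surface, if the arm or the gripper's body presses on something with over 40 N, if the wrist force passes 120 N, or if a joint passes its speed limit or range.

## Working session

There is one attempt and no reset: what is moved stays moved. The work goes in short steps, Python scripts to look and compute and a shell command to move; the robot and the scene stay as the last step left them, time stands still between calls to the robot, and variables do not carry over. Pictures are saved under pics/ and viewed, at most 10 in all, crops included, and the job is handed in when it is done.

```bash
mkdir -p pics; ls
python3 - <<'E'
from plant import ctrl, optics
import cv2
s=ctrl.get_state();print({k:s[k] for k in('time','eef_pos','tcp_rot','contact_force','opening')})
for n in('top','scene'):
    c=optics.read_camera(n);cv2.imwrite(f'pics/{n}0.png',c['color']);print(n,c['K'],c['D'],c['R'],c['t'])
E
```

```text
pics
{'time': 0.0, 'eef_pos': array([ 0.25261606, -0.62523318,  0.22991744]), 'tcp_rot': array([ 9.81642403e-01,  1.90726876e-01, -5.18333255e-05, -1.20325258e-03]), 'contact_force': array([-0.39855993,  0.50478174,  0.10607598]), 'opening': 1.002931717671193}
top [[406.1233591    0.         282.35245768]
 [  0.         406.1233591  210.06498183]
 [  0.           0.           1.        ]] [-0.03267793  0.          0.          0.          0.        ] [[-0.0161416  -0.99965553 -0.02069469]
 [-0.99269637  0.01849716 -0.11921315]
 [ 0.11955488  0.01861925 -0.99265299]] [0.02072235 0.57445099 1.06143611]
scene [[402.82915294   0.         283.17303197]
 [  0.         402.82915294 204.34294778]
 [  0.           0.           1.        ]] [0.01591389 0.         0.         0.         0.        ] [[ 5.42836957e-01  8.39837701e-01 -8.21042990e-04]
 [ 4.63248174e-01 -3.00239953e-01 -8.33820784e-01]
 [-7.00520640e-01  4.52248390e-01 -5.52034624e-01]] [-0.32284164 -0.19623257  1.78925984]
```

View pics/top0.png

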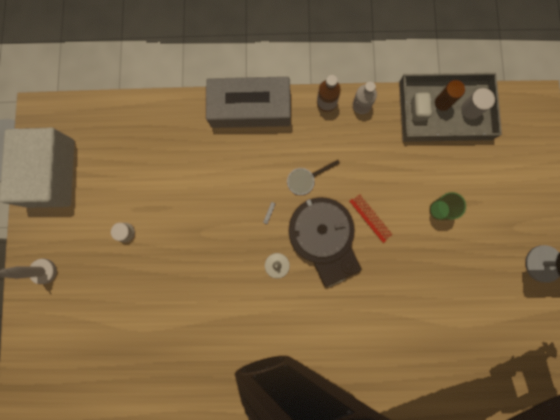

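View pics/scene0.png

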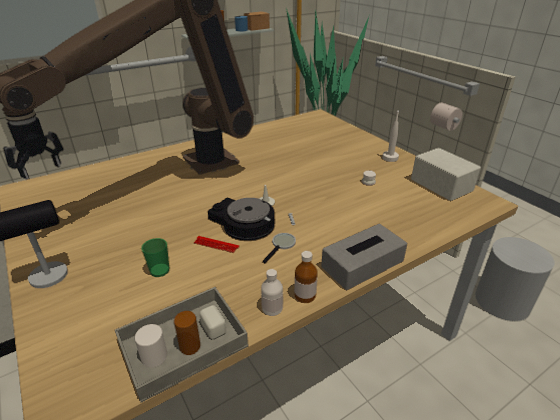

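The top view shows the housing at about (322,230), the button lobe at (338,268), the pin near (309,203), and the rib probably near (340,228). I'll enlarge that area to measure it.

```bash
cat > h.py <<'E'
import numpy as np, cv2
from plant import ctrl, optics
def world(c,uv,z):
    uv=np.array(uv,float).reshape(-1,1,2)
    n=cv2.undistortPoints(uv,c['K'],np.array(c['D'],float)).reshape(-1,2)
    R=np.array(c['R']);t=np.array(c['t']);o=-R.T@t
    d=np.c_[n,np.ones(len(n))]@R
    return o+d*((z-o[2])/d[:,2])[:,None]
def pix(c,X):
    return cv2.projectPoints(np.array(X,float).reshape(-1,3),cv2.Rodrigues(np.array(c['R']))[0],np.array(c['t']),c['K'],np.array(c['D'],float))[0].reshape(-1,2)
def crop(c,u0,v0,w,h,s,name):
    im=cv2.resize(c['color'][v0:v0+h,u0:u0+w],None,fx=s,fy=s,interpolation=cv2.INTER_CUBIC)
    im=(255*(im/255.)**0.5).astype('uint8'); cv2.imwrite('pics/'+name,im)
E
python3 - <<'E'
from h import *
c=optics.read_camera('top');crop(c,262,180,110,110,5,'topc.png')
print(world(c,[(322,230)],.07),world(c,[(309,203)],.06),world(c,[(340,228)],.078),world(c,[(338,268)],.055))
E
```

```text
[[ 0.51652142 -0.0918357   0.07      ]] [[ 0.58912203 -0.0603453   0.06      ]] [[ 0.52028486 -0.13758651  0.078     ]] [[ 0.41790774 -0.13186051  0.055     ]]
```

View pics/topc.png

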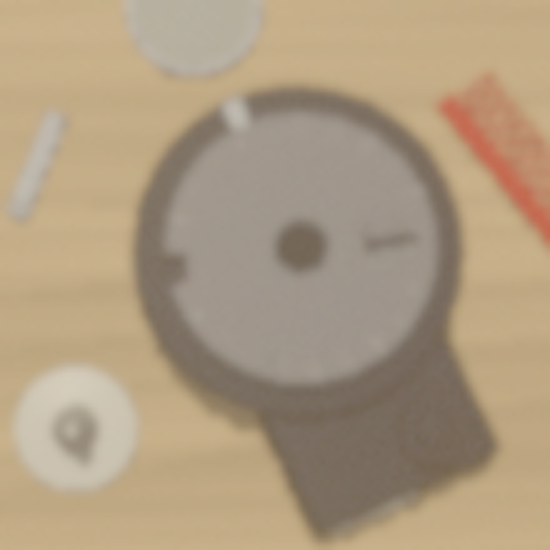

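Crop pixels /5 + (262,180):
- Lid centre (301,246) → (322.2,229.2)
- Pin and foot (237,114) → (309.4,202.8)
- Notch (174,269) → (296.8,233.8)
- Rib near (391,241), on the right

The shorter way is clockwise, about 74°.

```bash
cat >> h.py <<'E'
from scipy.spatial.transform import Rotation as Ro
def tcp():
    s=ctrl.get_state();R=Ro.from_quat(s['tcp_rot']).as_matrix();return np.array(s['eef_pos']),R,np.degrees(np.arctan2(R[1,0],R[0,0])),s
def goto(P,yaw):
    p,R,y,s=tcp();print('t',round(s['time'],2),'tcp',(p*1e3).round(1),'yaw',round(y,1),'q6',round(s['qpos'][5],2),'F',np.round(s['contact_force'],1),'-> shift mm',(R.T@(np.array(P)-p)*1e3).round(1),'rz',round(-(yaw-y),1))
def at(C,phi,r,t,z):
    a=np.radians(phi);return np.array([C[0]+r*np.cos(a)-t*np.sin(a),C[1]+r*np.sin(a)+t*np.cos(a),z])
E
python3 - <<'E'
from h import *
c=optics.read_camera('top')
C=world(c,[(322.2,229.2)],.07)[0]
ang=lambda v:np.degrees(np.arctan2(v[1],v[0]))
for n,uv,z in(('pin',(309.4,202.8),.06),('notch',(296.8,233.8),.062),('rib',(340.2,228.2),.072)):
    w=world(c,[uv],z)[0];print(n,w,np.hypot(*(w-C)[:2]),ang(w-C))
print(C)
goto(at(C,ang(world(c,[(340.2,228.2)],.072)[0]-C),46,30e-3,.13) if 0 else at(C,-80,.046,.030,.130),10)
E
```

```text
pin [ 0.58963446 -0.06141223  0.06      ] 0.07751445895285083 23.572041744216108
notch [ 0.50831337 -0.02649538  0.062     ] 0.06671100885744444 98.85976243560175
rib [ 0.52019741 -0.13882078  0.072     ] 0.04643827388522861 -88.01386792024525
[ 0.51858797 -0.09241041  0.07      ]
t 0.2 tcp [ 252.7 -625.5  230.4] yaw 22.0 q6 -0.15 F [ 0.4 -0.6 -0.1] -> shift mm [ 465.9 -343.3  101.1] rz 12.0
```

The radii match the stated sizes (about 76, 65 and 46 mm). Next I approach high with the gripper shut.

```bash
python3 -m creep '[{"x":23,"y":-17,"grip":0},{"x":23,"y":-17,"grip":0},{"x":23,"y":-17,"grip":0},{"x":23,"y":-17,"grip":0},{"x":23,"y":-17,"grip":0},{"x":23,"y":-17,"grip":0},{"x":23,"y":-17,"grip":0},{"x":23,"y":-17,"grip":0},{"x":23,"y":-17,"grip":0},{"x":23,"y":-17,"grip":0}]' 20
python3 -m creep '[{"x":23,"y":-17,"z":3},{"x":23,"y":-17,"z":3},{"x":23,"y":-17,"z":3},{"x":23,"y":-17,"z":3},{"x":23,"y":-17,"z":3},{"x":23,"y":-17,"z":3},{"x":23,"y":-17},{"x":23,"y":-17},{"rz":6},{"rz":6}]'
python3 - <<'E'
from h import *
C=np.array([.5186,-.0924]);goto(at(C,-80,.046,.030,.130),10)
c=optics.read_camera('wrist');cv2.imwrite('pics/w1.png',c['color'])
X=[[.5186,-.0924,.07],at(C,-81,.046,0,.086),at(C,98.9,.065,0,.062),at(C,23.6,.076,0,.06)]
print(pix(c,X).round(0).tolist())
E
```

```text
t 0.2 tcp [ 252.7 -625.5  230.4] yaw 22.0 q6 -0.15 F [ 0.4 -0.6 -0.1] -> shift mm [ 466.  -343.4  101.1] rz 12.0
[[68.0, -25.0], [78.0, -34.0], [107.0, 40.0], [209.0, 121.0]]$[0]: bad value
$[0]: bad value
```

View pics/w1.png

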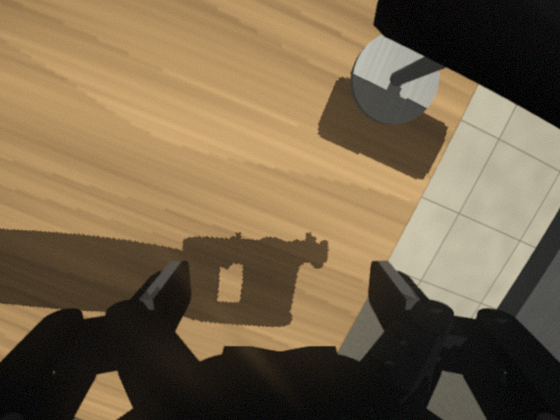

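The calls were refused and the arm hasn't moved; the view shows only the empty bench. The rows probably need every key.

```bash
python3 -m creep '[{"x":23,"y":-17,"z":0,"rx":0,"ry":0,"rz":0,"grip":0},{"x":23,"y":-17,"z":0,"rx":0,"ry":0,"rz":0,"grip":0},{"x":23,"y":-17,"z":0,"rx":0,"ry":0,"rz":0,"grip":0},{"x":23,"y":-17,"z":0,"rx":0,"ry":0,"rz":0,"grip":0},{"x":23,"y":-17,"z":0,"rx":0,"ry":0,"rz":0,"grip":0},{"x":23,"y":-17,"z":0,"rx":0,"ry":0,"rz":0,"grip":0},{"x":23,"y":-17,"z":0,"rx":0,"ry":0,"rz":0,"grip":0},{"x":23,"y":-17,"z":0,"rx":0,"ry":0,"rz":0,"grip":0},{"x":23,"y":-17,"z":0,"rx":0,"ry":0,"rz":0,"grip":0},{"x":23,"y":-17,"z":0,"rx":0,"ry":0,"rz":0,"grip":0}]' 20
```

```text
time: 1.08
eef_pos: [0.4028, -0.3808, 0.2313]
tcp_rot: [0.982, 0.191, 0.0, 0.0]
contact_force: [1.1, -0.0, 0.4]
opening: -0.002
finger_force: 0.0
```

```bash
python3 -m creep '[{"x":23,"y":-17,"z":3,"rx":0,"ry":0,"rz":0,"grip":0},{"x":23,"y":-17,"z":3,"rx":0,"ry":0,"rz":0,"grip":0},{"x":23,"y":-17,"z":3,"rx":0,"ry":0,"rz":0,"grip":0},{"x":23,"y":-17,"z":3,"rx":0,"ry":0,"rz":0,"grip":0},{"x":23,"y":-17,"z":3,"rx":0,"ry":0,"rz":0,"grip":0},{"x":23,"y":-17,"z":3,"rx":0,"ry":0,"rz":0,"grip":0},{"x":23,"y":-17,"z":3,"rx":0,"ry":0,"rz":0,"grip":0},{"x":23,"y":-17,"z":3,"rx":0,"ry":0,"rz":0,"grip":0},{"x":0,"y":0,"z":0,"rx":0,"ry":0,"rz":6,"grip":0},{"x":0,"y":0,"z":0,"rx":0,"ry":0,"rz":6,"grip":0}]'
python3 - <<'E'
from h import *
C=np.array([.5186,-.0924]);goto(at(C,-80,.046,.030,.130),10)
c=optics.read_camera('wrist');cv2.imwrite('pics/w2.png',c['color'])
X=[[.5186,-.0924,.07],at(C,-81,.046,0,.086),at(C,98.9,.065,0,.062),at(C,23.6,.076,0,.06)]
print(pix(c,X).round(0).tolist())
E
```

```text
time: 1.92
eef_pos: [0.5226, -0.1853, 0.2069]
tcp_rot: [0.996, 0.086, -0.0, -0.0]
contact_force: [0.5, -0.6, -0.4]
opening: -0.004
finger_force: 0.0
t 1.92 tcp [ 522.6 -185.3  206.9] yaw 9.9 q6 0.87 F [ 0.5 -0.6 -0.4] -> shift mm [ 42.2 -46.3  76.9] rz -0.1
[[182.0, 192.0], [228.0, 196.0], [120.0, 189.0], [160.0, 111.0]]
```

View pics/w2.png

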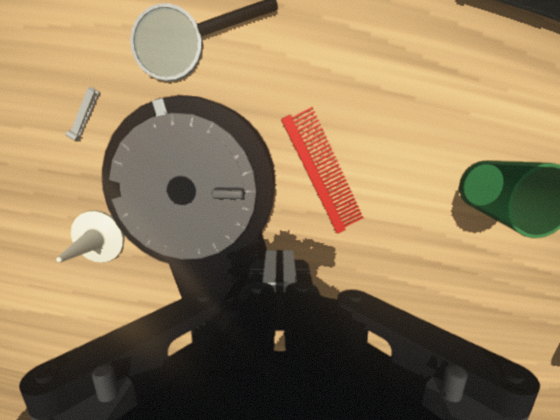

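The wrist view shows the lid clearly: pad at (181,190), rib top at (229,193), notch at (115,189) and pin/foot at (160,107). These are within 4 px of my predictions. I'll refine and work out the waypoints.

Run:
```python
from h import *
c=optics.read_camera('wrist')
ang=lambda v:np.degrees(np.arctan2(v[1],v[0]))
C=world(c,[(181,190)],.07)[0];print(C)
for n,uv,z in(('pin',(160,107),.058),('notch',(115.5,189.5),.065),('rib',(229,193),.086)):
    w=world(c,[uv],z)[0];print(n,w,np.hypot(*(w-C)[:2]),ang(w-C))
goto(at(C,-81,.046,.032,.130),9);goto(at(C,-81,.046,.032,.077),9)
```

```text
[ 0.52026908 -0.09179636  0.07      ]
pin [ 0.59235923 -0.06149692  0.058     ] 0.0781987544567173 22.796982587137556
notch [ 0.50898046 -0.02596208  0.065     ] 0.0667950979213531 99.72989771732027
rib [ 0.52852814 -0.13931122  0.086     ] 0.04822731456130323 -80.139339240023
t 2.02 tcp [ 522.2 -186.5  207.2] yaw 10.1 q6 0.87 F [ 0.7 -0.2  0.3] -> shift mm [ 45.8 -47.   77.2] rz 1.1
t 2.02 tcp [ 522.2 -186.5  207.2] yaw 10.1 q6 0.87 F [ 0.7 -0.2  0.3] -> shift mm [ 45.8 -47.  130.2] rz 1.1
```

```bash
python3 -m creep '[{"x":15,"y":-16,"z":10,"rx":0,"ry":0,"rz":1,"grip":0},{"x":15,"y":-16,"z":10,"rx":0,"ry":0,"rz":0,"grip":0},{"x":15,"y":-15,"z":10,"rx":0,"ry":0,"rz":0,"grip":0},{"x":0,"y":0,"z":20,"rx":0,"ry":0,"rz":0,"grip":0},{"x":0,"y":0,"z":20,"rx":0,"ry":0,"rz":0,"grip":0},{"x":0,"y":0,"z":20,"rx":0,"ry":0,"rz":0,"grip":0},{"x":0,"y":0,"z":15,"rx":0,"ry":0,"rz":0,"grip":0},{"x":0,"y":0,"z":15,"rx":0,"ry":0,"rz":0,"grip":0},{"x":0,"y":0,"z":10,"rx":0,"ry":0,"rz":0,"grip":0},{"x":0,"y":0,"z":0,"rx":0,"ry":0,"rz":0,"grip":0}]'
python3 - <<'E'
from h import *
C=(.5195,-.092)
for dz in (0,):
    goto(at(C,-80.5,.046,.015,.077),9.5)
    print('final');goto(at(C,-156.8,.046,.015,.077),-66.8)
# local per-row step when turning by d deg about C at (46,15): in tool axes (x=tangential ccw, y=radial... )
E
```

```text
time: 2.85
eef_pos: [0.557, -0.1331, 0.0747]
tcp_rot: [0.997, 0.079, -0.002, -0.001]
contact_force: [-1.0, 1.6, -0.1]
opening: 0.001
finger_force: 0.0
t 2.85 tcp [ 557.  -133.1   74.7] yaw 9.1 q6 1.0 F [-1.   1.6 -0.1] -> shift mm [-15.3  -0.6  -2.2] rz -0.4
final
t 2.85 tcp [ 557.  -133.1   74.7] yaw 9.1 q6 1.0 F [-1.   1.6 -0.1] -> shift mm [-71.6 -20.7  -1.9] rz 75.9
```

```bash
python3 -m creep '[{"x":-5,"y":0,"z":-2,"rx":0,"ry":0,"rz":0,"grip":0},{"x":-5,"y":0,"z":0,"rx":0,"ry":0,"rz":0,"grip":0},{"x":-5,"y":0,"z":0,"rx":0,"ry":0,"rz":0,"grip":0},{"x":-4.9,"y":1.3,"z":0,"rx":0,"ry":0,"rz":6,"grip":0},{"x":-4.9,"y":1.3,"z":0,"rx":0,"ry":0,"rz":6,"grip":0},{"x":-4.9,"y":1.3,"z":0,"rx":0,"ry":0,"rz":6,"grip":0},{"x":-4.9,"y":1.3,"z":0,"rx":0,"ry":0,"rz":6,"grip":0},{"x":-4.9,"y":1.3,"z":0,"rx":0,"ry":0,"rz":6,"grip":0},{"x":-4.9,"y":1.3,"z":0,"rx":0,"ry":0,"rz":6,"grip":0},{"x":0,"y":0,"z":0,"rx":0,"ry":0,"rz":0,"grip":0}]'
python3 - <<'E'
from h import *
C=(.5195,-.092);goto(at(C,-156.8,.046,.015,.077),-66.8)
c=optics.read_camera('wrist');cv2.imwrite('pics/w3.png',c['color'])
E
```

```text
time: 3.68
eef_pos: [0.5144, -0.141, 0.0807]
tcp_rot: [0.972, -0.234, 0.001, 0.0]
contact_force: [1.0, -0.0, -0.0]
opening: 0.002
finger_force: 0.2
t 3.68 tcp [ 514.4 -141.    80.7] yaw -27.1 q6 1.59 F [ 1. -0. -0.] -> shift mm [-35.7  -1.    3.6] rz 39.7
```

View pics/w3.png

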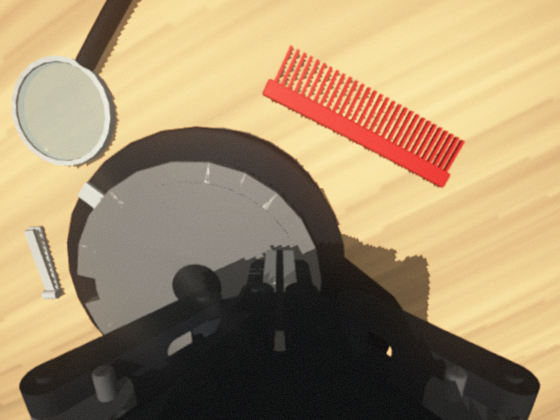

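The lid has turned: the notch is now at (88,289), the pin/foot at (91,194) and the pad at (196,286). I'll lower the tip by 3 mm and carry on.

```bash
python3 - <<'E'
from h import *
c=optics.read_camera('wrist')
ang=lambda v:np.degrees(np.arctan2(v[1],v[0]))
C=world(c,[(196,285)],.07)[0];print(C)
for n,uv,z in(('pin',(91,194),.058),('notch',(88,289),.062)):
    w=world(c,[uv],z)[0];print(n,w,np.hypot(*(w-C)[:2]),ang(w-C))
E
python3 -m creep '[{"x":-4.9,"y":1.3,"z":1.5,"rx":0,"ry":0,"rz":6,"grip":0},{"x":-4.9,"y":1.3,"z":1.5,"rx":0,"ry":0,"rz":6,"grip":0},{"x":-4.9,"y":1.3,"z":0,"rx":0,"ry":0,"rz":6,"grip":0},{"x":-4.9,"y":1.3,"z":0,"rx":0,"ry":0,"rz":6,"grip":0},{"x":-4,"y":1,"z":0,"rx":0,"ry":0,"rz":5,"grip":0},{"x":0,"y":0,"z":0,"rx":0,"ry":0,"rz":0,"grip":0},{"x":0,"y":0,"z":0,"rx":0,"ry":0,"rz":0,"grip":0},{"x":0,"y":0,"z":0,"rx":0,"ry":0,"rz":0,"grip":0},{"x":0,"y":0,"z":0,"rx":0,"ry":0,"rz":0,"grip":0},{"x":0,"y":0,"z":0,"rx":0,"ry":0,"rz":0,"grip":0}]'
python3 - <<'E'
from h import *
C=(.5195,-.092);goto(at(C,-156.8,.046,.015,.077),-66.8)
c=optics.read_camera('wrist');cv2.imwrite('pics/w4.png',c['color'])
E
```

```text
[ 0.52073938 -0.0913177   0.07      ]
pin [ 0.59286347 -0.06006845  0.058     ] 0.07860279610489192 23.425669530512987
notch [ 0.5451907  -0.02481149  0.062     ] 0.07085861893248449 69.81381605394664
time: 4.62
eef_pos: [0.4925, -0.1306, 0.0763]
tcp_rot: [0.883, -0.469, -0.0, -0.0]
contact_force: [0.6, -0.3, 0.4]
opening: 0.002
finger_force: 0.1
t 4.62 tcp [ 492.5 -130.6   76.3] yaw -55.9 q6 2.09 F [ 0.6 -0.3  0.4] -> shift mm [-10.8   4.   -0.7] rz 10.9
```

View pics/w4.png

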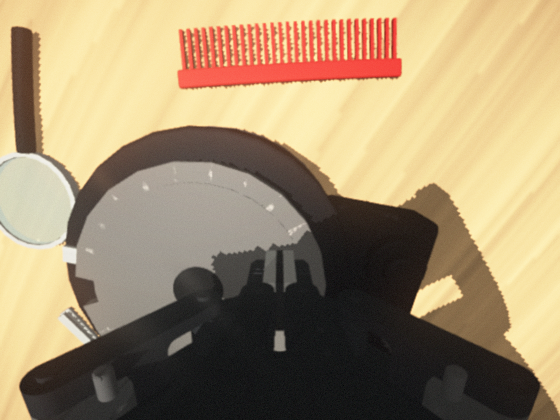

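The notch is now at (88,291) and the pin/foot at (70,256), so a little more turn is needed.

Run:
```python
from h import *
c=optics.read_camera('wrist')
ang=lambda v:np.degrees(np.arctan2(v[1],v[0]))
C=world(c,[(196,285)],.07)[0];print(C)
for n,uv,z in(('pin',(70,256),.058),('notch',(88,291),.062)):
    w=world(c,[uv],z)[0];print(n,w,np.hypot(*(w-C)[:2]),ang(w-C))
```

```text
[ 0.52191154 -0.09323551  0.07      ]
pin [ 0.59350078 -0.05845297  0.058     ] 0.07959174369066767 25.913385172405206
notch [ 0.57360428 -0.04676199  0.062     ] 0.06951207362840006 41.956609174625804
```

```bash
python3 -m creep '[{"x":-3.3,"y":1,"z":0,"rx":0,"ry":0,"rz":4,"grip":0},{"x":-3.3,"y":1,"z":0,"rx":0,"ry":0,"rz":4,"grip":0},{"x":-3.3,"y":1,"z":0,"rx":0,"ry":0,"rz":4,"grip":0},{"x":-1.6,"y":0.5,"z":0,"rx":0,"ry":0,"rz":2,"grip":0},{"x":0,"y":0,"z":0,"rx":0,"ry":0,"rz":0,"grip":0},{"x":0,"y":0,"z":0,"rx":0,"ry":0,"rz":0,"grip":0},{"x":0,"y":0,"z":0,"rx":0,"ry":0,"rz":0,"grip":0},{"x":0,"y":0,"z":0,"rx":0,"ry":0,"rz":0,"grip":0},{"x":0,"y":0,"z":0,"rx":0,"ry":0,"rz":0,"grip":0},{"x":0,"y":0,"z":0,"rx":0,"ry":0,"rz":0,"grip":0}]'
python3 - <<'E'
from h import *
C=(.5195,-.092);goto(at(C,-156.8,.046,.015,.077),-66.8)
c=optics.read_camera('wrist');crop(c,40,200,200,150,4,'w5.png')
E
```

```text
time: 5.55
eef_pos: [0.4838, -0.1223, 0.0763]
tcp_rot: [0.819, -0.574, -0.0, -0.0]
contact_force: [-0.7, -0.2, 0.2]
opening: 0.002
finger_force: 0.2
t 5.55 tcp [ 483.8 -122.3   76.3] yaw -70.0 q6 2.34 F [-0.7 -0.2  0.2] -> shift mm [ 1.3  1.2 -0.7] rz -3.2
```

View pics/w5.png

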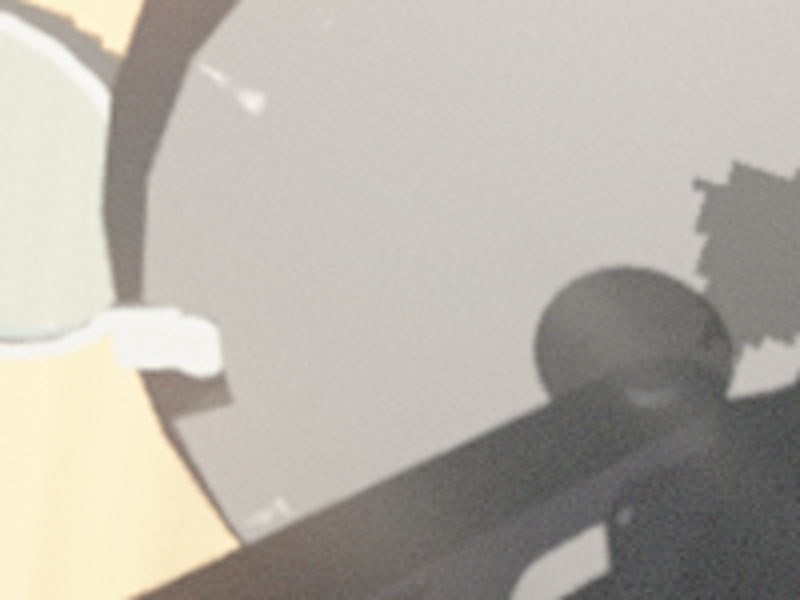

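The pin (crop (200,347)) is inside the notch but against its upper edge; the notch's lower corners are at crop (172,418) and (231,402). I'll work out the remaining angle with parallax accounted for.

Run:
```python
from h import *
c=optics.read_camera('wrist')
f=lambda u,v,z:world(c,[(40+u/4,200+v/4)],z)[0]
ang=lambda v:np.degrees(np.arctan2(v[1],v[0]))
C=f(633,357,.07);print(C)
for n,a in(('pinfar-in',(200,347,.061)),('foot mid',(120,335,.056)),('low mouth',(172,418,.07)),('low inner',(231,402,.07)),('up mouth',(146,306,.07)),('rim',(242,545,.07))):
    w=f(*a);print(n,w.round(4),np.hypot(*(w-C)[:2]).round(4),ang(w-C).round(2))
# predicted pixels for candidate lid notch angles at C
for na in (24,26,28,30):
  P=[]
  for r,t in((.0697,-.0095),(.0697,.0095),(.060,-.0085),(.060,.0085)):
    P.append(at(C,na,r,t,.07))
  print(na,((pix(c,P)-[40,200])*4).round(0).tolist())
for pa in (22,23,24,25): print('pin',pa,((pix(c,[at(C,pa,.065,0,.061),at(C,pa,.07,0,.061),at(C,pa,.086,0,.056)])-[40,200])*4).round(0).tolist())
```

```text
[ 0.51951706 -0.09120017  0.07      ]
pinfar-in [ 0.5826 -0.0633  0.061 ] 0.0689 23.84
foot mid [ 0.5978 -0.0567  0.056 ] 0.0855 23.82
low mouth [ 0.5804 -0.0571  0.07  ] 0.0698 29.27
low inner [ 0.5724 -0.0631  0.07  ] 0.0599 27.98
up mouth [ 0.5868 -0.0738  0.07  ] 0.0695 14.49
rim [ 0.5668 -0.0391  0.07  ] 0.0704 47.77
24 [[142.0, 319.0], [176.0, 437.0], [207.0, 323.0], [237.0, 429.0]]
26 [[145.0, 335.0], [183.0, 451.0], [209.0, 336.0], [242.0, 441.0]]
28 [[148.0, 350.0], [190.0, 465.0], [212.0, 350.0], [248.0, 453.0]]
30 [[152.0, 366.0], [198.0, 479.0], [215.0, 363.0], [255.0, 465.0]]
pin 22 [[221.0, 333.0], [190.0, 334.0], [113.0, 319.0]]
pin 23 [[223.0, 340.0], [192.0, 341.0], [115.0, 328.0]]
pin 24 [[225.0, 347.0], [194.0, 348.0], [118.0, 337.0]]
pin 25 [[227.0, 354.0], [196.0, 356.0], [120.0, 345.0]]
```

Radii agree (69.8, 59.9, 70.4 mm). The notch is at 21.7° and the pin at 23.8°, so they're within the 3.4° window. I back off the rib, go up and over to the centre, and come down above the pad.

```bash
python3 -m creep '[{"x":6,"y":0,"z":0,"rx":0,"ry":0,"rz":0,"grip":0},{"x":0,"y":0,"z":-15,"rx":0,"ry":0,"rz":0,"grip":0},{"x":0,"y":0,"z":-15,"rx":0,"ry":0,"rz":0,"grip":0},{"x":-5.7,"y":-11,"z":0,"rx":0,"ry":0,"rz":0,"grip":0},{"x":-5.7,"y":-11,"z":0,"rx":0,"ry":0,"rz":0,"grip":0},{"x":-5.7,"y":-11,"z":0,"rx":0,"ry":0,"rz":0,"grip":0},{"x":-5.7,"y":-11,"z":0,"rx":0,"ry":0,"rz":0,"grip":0},{"x":0,"y":0,"z":14,"rx":0,"ry":0,"rz":0,"grip":0},{"x":0,"y":0,"z":14,"rx":0,"ry":0,"rz":0,"grip":0},{"x":0,"y":0,"z":0,"rx":0,"ry":0,"rz":0,"grip":0}]'
python3 - <<'E'
from h import *
goto((.5195,-.0915,.063),-70)
E
```

```text
time: 6.48
eef_pos: [0.5175, -0.0893, 0.0746]
tcp_rot: [0.82, -0.573, -0.003, 0.001]
contact_force: [-0.7, -0.2, 0.8]
opening: 0.0
finger_force: 0.0
t 6.48 tcp [517.5 -89.3  74.6] yaw -69.9 q6 2.43 F [-0.7 -0.2  0.8] -> shift mm [ 2.7 -1.2 11.6] rz 0.1
```

Now I press slowly: 8 mm commanded, with the force read at the end.

```bash
python3 -m creep '[{"x":1.3,"y":-0.6,"z":0,"rx":0,"ry":0,"rz":0,"grip":0},{"x":1.3,"y":-0.6,"z":0,"rx":0,"ry":0,"rz":0,"grip":0},{"x":0,"y":0,"z":1.5,"rx":0,"ry":0,"rz":0,"grip":0},{"x":0,"y":0,"z":1.5,"rx":0,"ry":0,"rz":0,"grip":0},{"x":0,"y":0,"z":1.5,"rx":0,"ry":0,"rz":0,"grip":0},{"x":0,"y":0,"z":1.5,"rx":0,"ry":0,"rz":0,"grip":0},{"x":0,"y":0,"z":1,"rx":0,"ry":0,"rz":0,"grip":0},{"x":0,"y":0,"z":1,"rx":0,"ry":0,"rz":0,"grip":0},{"x":0,"y":0,"z":0,"rx":0,"ry":0,"rz":0,"grip":0},{"x":0,"y":0,"z":0,"rx":0,"ry":0,"rz":0,"grip":0}]'
```

```text
time: 7.32
eef_pos: [0.5214, -0.0935, 0.0703]
tcp_rot: [0.819, -0.574, -0.0, 0.0]
contact_force: [-0.0, -0.6, -0.3]
opening: 0.001
finger_force: 0.0
```

```bash
python3 -m creep '[{"x":0,"y":0,"z":1,"rx":0,"ry":0,"rz":0,"grip":0},{"x":0,"y":0,"z":1,"rx":0,"ry":0,"rz":0,"grip":0},{"x":0,"y":0,"z":1,"rx":0,"ry":0,"rz":0,"grip":0},{"x":0,"y":0,"z":1,"rx":0,"ry":0,"rz":0,"grip":0},{"x":0,"y":0,"z":0,"rx":0,"ry":0,"rz":0,"grip":0},{"x":0,"y":0,"z":0,"rx":0,"ry":0,"rz":0,"grip":0},{"x":0,"y":0,"z":0,"rx":0,"ry":0,"rz":0,"grip":0},{"x":0,"y":0,"z":0,"rx":0,"ry":0,"rz":0,"grip":0},{"x":0,"y":0,"z":0,"rx":0,"ry":0,"rz":0,"grip":0},{"x":0,"y":0,"z":0,"rx":0,"ry":0,"rz":0,"grip":0}]'
```

```text
time: 8.15
eef_pos: [0.5215, -0.0936, 0.0664]
tcp_rot: [0.819, -0.574, 0.0, -0.0]
contact_force: [-1.0, 0.5, 3.9]
opening: 0.002
finger_force: 1.9
```

The lid is at 66.4 mm with only 4 N on it, so it has gone past the pin. Continue to the bottom.

```bash
python3 -m creep '[{"x":0,"y":0,"z":1,"rx":0,"ry":0,"rz":0,"grip":0},{"x":0,"y":0,"z":1,"rx":0,"ry":0,"rz":0,"grip":0},{"x":0,"y":0,"z":1,"rx":0,"ry":0,"rz":0,"grip":0},{"x":0,"y":0,"z":0.5,"rx":0,"ry":0,"rz":0,"grip":0},{"x":0,"y":0,"z":0.5,"rx":0,"ry":0,"rz":0,"grip":0},{"x":0,"y":0,"z":0,"rx":0,"ry":0,"rz":0,"grip":0},{"x":0,"y":0,"z":0,"rx":0,"ry":0,"rz":0,"grip":0},{"x":0,"y":0,"z":0,"rx":0,"ry":0,"rz":0,"grip":0},{"x":0,"y":0,"z":0,"rx":0,"ry":0,"rz":0,"grip":0},{"x":0,"y":0,"z":0,"rx":0,"ry":0,"rz":0,"grip":0}]'
```

```text
time: 8.98
eef_pos: [0.5216, -0.0935, 0.063]
tcp_rot: [0.819, -0.574, -0.0, 0.0]
contact_force: [-3.8, 0.5, 7.6]
opening: -0.002
finger_force: 3.8
```

```bash
python3 -m creep '[{"x":0,"y":0,"z":0.5,"rx":0,"ry":0,"rz":0,"grip":0},{"x":0,"y":0,"z":0.5,"rx":0,"ry":0,"rz":0,"grip":0},{"x":0,"y":0,"z":0.5,"rx":0,"ry":0,"rz":0,"grip":0},{"x":0,"y":0,"z":0,"rx":0,"ry":0,"rz":0,"grip":0},{"x":0,"y":0,"z":0,"rx":0,"ry":0,"rz":0,"grip":0},{"x":0,"y":0,"z":0,"rx":0,"ry":0,"rz":0,"grip":0},{"x":0,"y":0,"z":0,"rx":0,"ry":0,"rz":0,"grip":0},{"x":0,"y":0,"z":0,"rx":0,"ry":0,"rz":0,"grip":0},{"x":0,"y":0,"z":0,"rx":0,"ry":0,"rz":0,"grip":0},{"x":0,"y":0,"z":0,"rx":0,"ry":0,"rz":0,"grip":0}]'
python3 -m creep '[{"x":0,"y":0,"z":-5,"rx":0,"ry":0,"rz":0,"grip":0},{"x":0,"y":0,"z":-10,"rx":0,"ry":0,"rz":0,"grip":0},{"x":0,"y":0,"z":-15,"rx":0,"ry":0,"rz":0,"grip":0},{"x":0,"y":0,"z":-15,"rx":0,"ry":0,"rz":0,"grip":0},{"x":0,"y":0,"z":-15,"rx":0,"ry":0,"rz":0,"grip":0},{"x":0,"y":0,"z":-15,"rx":0,"ry":0,"rz":0,"grip":0},{"x":0,"y":0,"z":-15,"rx":0,"ry":0,"rz":0,"grip":0},{"x":0,"y":0,"z":-15,"rx":0,"ry":0,"rz":0,"grip":0},{"x":0,"y":0,"z":-10,"rx":0,"ry":0,"rz":0,"grip":0},{"x":0,"y":0,"z":0,"rx":0,"ry":0,"rz":0,"grip":0}]'
python3 - <<'E'
from h import *
c=optics.read_camera('wrist');cv2.imwrite('pics/w6.png',c['color'])
E
```

```text
time: 9.82
eef_pos: [0.5217, -0.0936, 0.0629]
tcp_rot: [0.819, -0.574, -0.0, 0.0]
contact_force: [-7.0, 1.6, 14.8]
opening: -0.0
finger_force: 7.5
time: 10.65
eef_pos: [0.5228, -0.094, 0.1783]
tcp_rot: [0.819, -0.574, 0.002, -0.001]
contact_force: [-0.3, 0.7, 1.4]
opening: 0.001
finger_force: 0.0
```

View pics/w6.png

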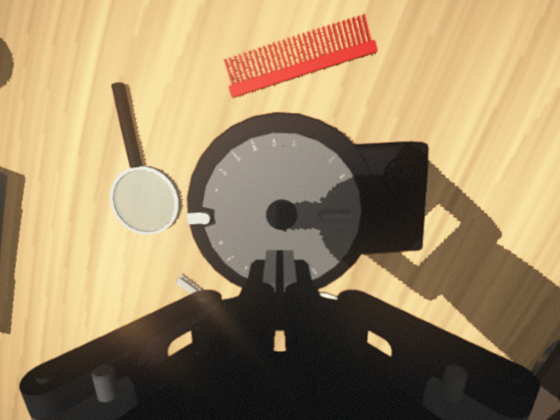

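The pin sits in the notch at (202,217). The lid bottomed out at 62.9 mm under 15 N, and the tool is clear at 178 mm, touching nothing.

```bash
python3 -c "
from plant import sign_off
print(sign_off())"
```

```text
the job is handed in; nothing more can be done
None
```

The lid is turned so its notch is over the pin and pressed fully down (upper face at 62.9 mm, 63 expected). The arm is clear, I kept off the button and the other things, and the job was handed in at about 11 s; no verdict came back.

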